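# Close the front of a moulding board with its loose bar

### The arm

A 6-joint arm with a two-finger parallel gripper is mounted at the origin on a cart in front of the work surface, level with it; the furniture and walls round the work are solid. World frame = base frame: x ahead of the robot, y to its left, z up, the work surface at z = 0. Lengths are in mm, angles in rad, forces in N, time in s.
With the tool pointing down it reaches from about 275 to 1000 mm from the base axis. Payload 8.4 kg.
Tool frame: the origin (TCP) lies at the very end of the fingers, on their centre line; the grasp point (between the pads) lies 19 mm behind it; z points along the fingers, y is the direction in which the jaws open and shut (so a half turn about z gives the same grasp; the last joint's range is limited). The gripper opens to 85 mm and grips with 20 to 120 N. Pads are 22 mm wide; open, the fingers measure 114 mm over their backs; the gripper's body (76 mm by 85 mm) begins 54 mm behind the grasp point. The pads swing forward as they close: fully open they stand 13 mm farther back than shut.
Start: joints at [-1.111, 0.353, 1.633, -0, 1.155, -0.002], TCP at [278.474, -559.536, 231.281] pointing down, gripper open.
Joint ranges: [-2.63, 2.63], [-0.92, 2.1], [0.06, 2.66], [-1.3, 4.44], [0, 2.69], [-3.02, 3.02]. Speed limits (rad/s): [2.22, 2.22, 2.79, 3.14, 3.14, 3.14].

### API

Orientations are given as [roll, pitch, yaw] about the fixed x, y, z axes, in that order (R = Rz(yaw) Ry(pitch) Rx(roll)).
In Python, from rig import r gives the robot as it stands.
- The arm moves only by the tool move_arm, never from a script. Its argument "increments" is a list of rows, each an object of numbers: "tx", "ty", "tz": the shift along the tool's x, y, z in cm; "rx", "ry", "rz": the turn, a rotation vector about the tool's x, y, z in degrees; "gripper": the gripper's target within -1 to 1 (fully open at 1, half-way at 0, shut at -1). A call has 1 to 12 rows; each row shifts and turns the commanded pose from where the row before left it, along the tool's axes as they then stand; what a row does not reach is not made up. A row lasts 1/10 s, in which the tool goes at most 50 mm and 8.59 degrees, less where a joint would pass 70% of its speed; a pose out of reach is approached as far as the arm can. A call is refused whole if a number of a shift passes 5 or a number of a turn 8.59, either way. A call with a gripper value outside its range is refused whole. The fingers move at their own pace and stop on an object; "squeeze" is the grip in N (left out, the last holds). Time passes only in rows, so rows that do not move let the fingers close. It gives the time, the measured TCP pose, the force and the opening at its end, in the units of the state.
- r.sense(): the state, without advancing time (a new reading comes with each control period).
- r.grab_frame(name): name is "scene" or "side" or "wrist"; returns (picture, depth): 384x512x3 uint8, red, green, blue; 384x512 float32, mm along the optical axis (not along the pixel's ray), 0 where there is no reading.
- r.camera_model(name): a dict with "fx", "fy", "cx", "cy" (pixels), "k1" (the pictures are not rectified: a ray, as slopes to the right and down, at radius r is drawn at 1 + k1 r^2 times it, then the intrinsics apply), "R" (3x3) and "t" (3): a world point X has camera coordinates R X + t; the wrist camera has in their place "hand_eye" (4x4, takes a point from camera to tool coordinates, whose origin is the TCP and whose axes are the flange's). Camera axes: x right, y down, z forward; pixel columns grow to the right and rows downward; lengths in mm; the calibration is good to about 2 mm. A picture is of the moment at which its call begins: read the wrist's pose just before it. camera_model takes no time and is no camera call.
- r.sign_off(): hands the job in, once; it reports no verdict.
Trained networks look in the newest picture that a camera, given by its name, has taken for a name from the list of things; names that differ only in an ending like _2 or _b are one class to them, and where a whole thing is asked for, a point or a joint stands for the part that bears it (a point fixed in the world has none). Each returns a list of dicts, best first, with "confidence" (0 to 1); they miss things now and then, are a little off and sometimes report something else, mostly with a low value. They report only what shows in the picture. A call takes as long as a camera call. They do not tell look-alikes from the thing itself.
- r.cut_out(query, camera): "mask" (384x512 bool, what is visible of it) and "bbox" ([left, top, right, bottom] in pixels, round what is visible of it).
- r.place_of(query, camera): "location" ([row, column] in pixels: a listed point, or the origin of a listed thing).
The state is a dict: "clock": time; "qpos": joint angles; "qvel": joint speeds; "joint_efforts": joint torques, N m; "eef_pos": TCP position; "tcp_rot": TCP orientation; "contact_force": force on the tool from outside, world axes, zero at the start; "wrist_torque": the same for the moment, N m; "opening": opening from 0.0 (shut) to 1.0 (fully open).
Only numpy, scipy, OpenCV 4.12 (cv2) and the standard library are available. Lean on these libraries where they do the work, as an engineer would, in place of code of your own. Each camera call takes 0.05 s, during which the arm holds its last target. There are 200 camera calls.

### The job

Take the jar lid that lies in front of the wooden moulding board and leave it flat on the table, wholly past either end of the board. Then slide the loose wooden bar along the table, without lifting or toppling it, until its long side lies flush along the board's open front edge and its end is right up against the steel stop. Last, stand the shaker upright and snug against the middle of the bar's outer side to keep it there; do not disturb the nozzles and the tally counter.

Things in the scene. Friction and masses are not known exactly. Their poses are not given: they have to be found in the camera images.
- board: fixed wooden moulding board, 80 (x) x 240 (y) x 14 mm, with rails to 36 mm height at its back (+x) and both ends, open at the front. Origin: centre of the underside. Its front edge is the face at x = -40 mm, looking to -x (the robot). A steel stop, 28 mm high, 14 mm thick, is fixed at its right end (y = -120 to -134 mm) and projects 45 mm past the front edge, to x = -85 mm
- bar: loose light wooden bar (straightedge), 24 (x) x 240 (y, its length) x 32 mm high, 0.28 kg, lying on the table in front of the board. Origin: centre of the underside. Flush at the front edge and up against the stop its origin is at x = -52, y = 0 mm in the board's frame, its y axis along the board's
- lid: yellowish flat round jar lid, 54 mm across, 12 mm high, lying on the table in front of the board's front edge, between it and the bar. Origin: centre of the underside
- shaker: upright round shaker with a dark cap, pale body 54 mm across up to 70 mm height, cap 58 mm across up to 101 mm, 0.3 kg. Origin: centre of the underside, z axis up. Standing on the table between the two trays, to the right of the board
- nozzle_a: small steel piping nozzle (cone), 33 mm across, 44 mm high, near the shaker; bystander, leave alone. Origin: centre of the underside
- nozzle_b: the same kind of nozzle, to the right of the board and farther back; bystander, leave alone. Origin: centre of the underside
- tally: small black hand tally counter, 46 x 62 x 28 mm, to the left of the board; bystander, leave alone. Origin: centre of the underside
There are look-alikes about, which are no part of the job. What is shaped like the lid but green is not meant.

How it is judged:
By the outcome, as a careful person would: the job done as asked, in the order asked, and still so for the second after the job is handed in, with the robot touching nothing.
It also fails if it takes over 72 s, if anything falls off the work surface, if the arm or the gripper's body presses on something with over 40 N, if the wrist force passes 120 N, or if a joint passes its speed limit or range.

## Working session

There is one attempt and no reset: what is moved stays moved. The work goes in short steps, Python scripts to look and compute and a tool call to move; the robot and the scene stay as the last step left them, time stands still between calls to the robot, and variables do not carry over. Pictures are saved under pics/ and viewed, about 8 in all and at most 12, crops included, and the job is handed in when it is done.

Besides the shell and the picture viewer there is one more tool, called as name([rows], argument=value, ...), one row to a line, values as JSON. move_arm: Moves the arm, as the interface text tells. Its arguments: {"type":"object","properties":{"increments":{"type":"array","items":{"type":"object","properties":{"tx":{"type":"number"},"ty":{"type":"number"},"tz":{"type":"number"},"rx":{"type":"number"},"ry":{"type":"number"},"rz":{"type":"number"},"gripper":{"type":"number"}}}},"squeeze":{"type":"number"}},"required":["increments"]}

```bash
mkdir -p pics; ls; cat > h.py <<'E'
import numpy as np, cv2
from rig import r
from scipy.spatial.transform import Rotation as Ro
def save(n,im): cv2.imwrite('pics/'+n, im[:,:,::-1])
def cloud(name,depth,tcp=None):
    m=r.camera_model(name); h,w=depth.shape
    u,v=np.meshgrid(np.arange(w),np.arange(h))
    xd=(u-m['cx'])/m['fx']; yd=(v-m['cy'])/m['fy']; x,y=xd.copy(),yd.copy()
    for _ in range(8):
        s=1+m['k1']*(x*x+y*y); x,y=xd/s,yd/s
    P=np.stack([x*depth,y*depth,depth],-1)
    if name=='wrist':
        H=np.array(m['hand_eye']); P=P@H[:3,:3].T+H[:3,3]
        p,rot=tcp; W=P@Ro.from_euler('xyz',rot).as_matrix().T+np.array(p)
    else:
        W=(P-np.array(m['t']))@np.array(m['R'])
    W[depth<=0]=np.nan
    return W
E
python3 - <<'E'
from h import *
s=r.sense(); print(s)
for c in ['scene','side']:
    im,d=r.grab_frame(c); save(c+'0.png',im); W=cloud(c,d); np.savez('/tmp/'+c,im=im,W=W)
    for q in ['board','bar','lid','shaker','nozzle_a','tally']:
        for o in r.cut_out(q,c)[:4]:
            P=W[o['mask']]; P=P[~np.isnan(P[:,0])]
            if len(P): print(c,q,round(o['confidence'],2),o['bbox'],np.percentile(P,[2,50,98],axis=0).round().tolist())
E
```

```text
pics
{'clock': 0.0, 'qpos': array([-1.11142305e+00,  3.53695215e-01,  1.63414062e+00, -1.49034541e-05,
        1.15519913e+00, -2.38742613e-03]), 'qvel': array([0.00130889, 0.00035794, 0.00155187, 0.00032442, 0.00104758,
       0.00123182]), 'joint_efforts': array([ 4.67000573e-03, -6.05253053e+01, -3.42062938e+01,  1.27171397e-04,
        9.32957948e-03, -1.97990275e-06]), 'eef_pos': array([ 278.24199125, -559.10927733,  230.52951413]), 'tcp_rot': array([-3.14015032e+00,  1.01826719e-05,  4.61766733e-01]), 'contact_force': array([ 0.63430965,  0.49498388, -0.25667964]), 'wrist_torque': array([0.0385057 , 0.00074831, 0.01785916]), 'opening': 1.0022843499702834}
scene board 0.75 [176.6, 191.0, 265.3, 226.2] [[439.0, 138.0, 0.0], [530.0, 251.0, 13.0], [580.0, 372.0, 35.0]]
scene bar 0.56 [169.9, 220.7, 252.0, 254.8] [[368.0, 215.0, -0.0], [392.0, 333.0, 23.0], [420.0, 442.0, 32.0]]
scene lid 0.83 [118.7, 240.9, 141.3, 263.5] [[430.0, 524.0, -2.0], [449.0, 550.0, 11.0], [483.0, 574.0, 15.0]]
scene lid 0.63 [208.4, 218.0, 224.8, 228.7] [[438.0, 257.0, 4.0], [460.0, 280.0, 9.0], [488.0, 305.0, 12.0]]
scene shaker 0.83 [304.1, 139.8, 318.7, 174.7] [[567.0, -182.0, 5.0], [578.0, -153.0, 63.0], [615.0, -139.0, 99.0]]
scene nozzle_a 0.56 [266.3, 157.5, 274.2, 170.3] [[657.0, -55.0, 0.0], [668.0, -43.0, 19.0], [680.0, -33.0, 39.0]]
scene tally 0.5 [118.7, 214.3, 137.6, 231.6] [[563.0, 491.0, 4.0], [585.0, 515.0, 17.0], [619.0, 539.0, 26.0]]
side lid 0.49 [204.0, 135.9, 210.3, 146.6] [[272.0, -447.0, -3.0], [451.0, 530.0, 11.0], [467.0, 585.0, 575.0]]
side shaker 0.93 [287.4, 215.3, 309.3, 246.9] [[567.0, -201.0, 0.0], [587.0, -191.0, 68.0], [617.0, -155.0, 102.0]]
side nozzle_a 0.5 [303.2, 269.9, 316.8, 284.5] [[543.0, -353.0, 2.0], [555.0, -344.0, 19.0], [568.0, -331.0, 43.0]]
```

```bash
python3 - <<'E'
from h import *
a=np.load('/tmp/scene.npz')
im=cv2.resize(a['im'][120:290,90:370],(800,486),interpolation=cv2.INTER_CUBIC); save('sc_crop.png',im)
im=np.load('/tmp/side.npz')['im']; save('si.png',cv2.resize(im,(768,576)))
# heights map top view from both
for c in ['scene','side']:
    W=np.load('/tmp/%s.npz'%c)['W'].reshape(-1,3); W=W[~np.isnan(W[:,0])]
    k=(W[:,0]>300)&(W[:,0]<800)&(abs(W[:,1])<650)&(W[:,2]>28)&(W[:,2]<35)&(W[:,1]>120)
    P=W[k]
    bar=P[(P[:,0]<425)]
    r0=cv2.minAreaRect(bar[:,:2].astype(np.float32)); print(c,'bar',r0,len(bar))
E
```

```text
scene bar ((394.2589111328125, 325.5340270996094), (238.02528381347656, 29.31109619140625), 80.5567626953125) 393
side bar ((420.6258544921875, 421.4476623535156), (4.229817867279053, 16.0251522064209), 5.150640964508057) 4
```

View pics/sc_crop.png

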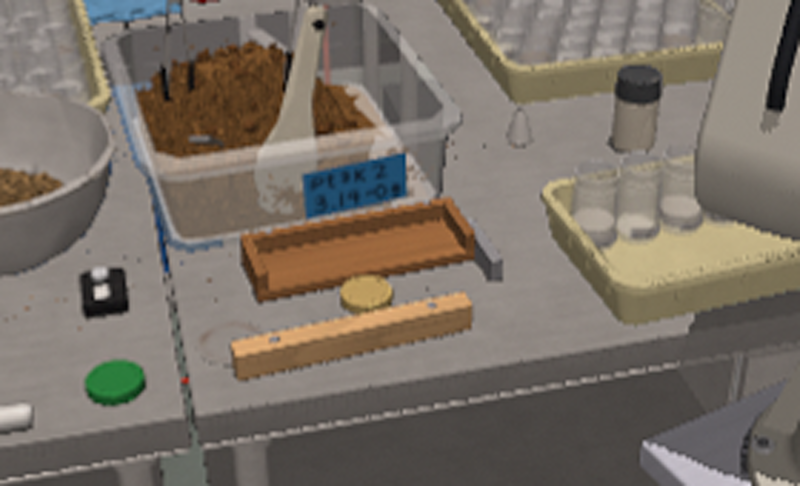

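View pics/si.png

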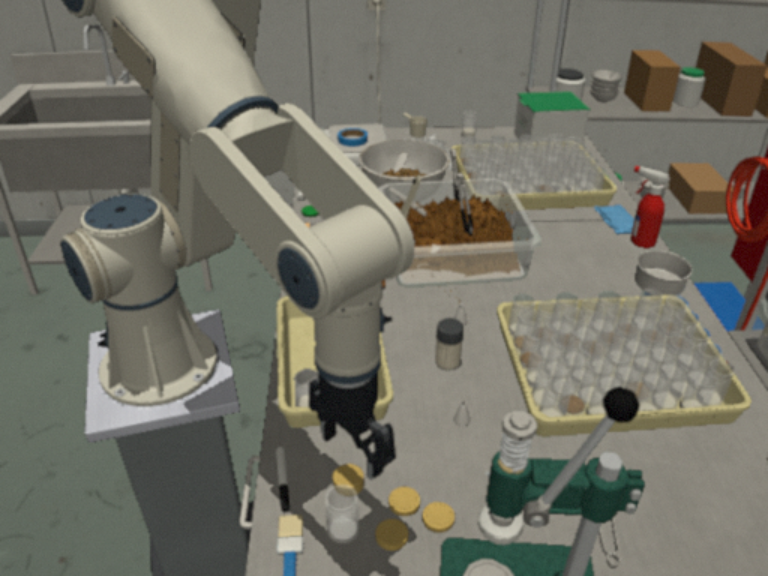

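```bash
cat >> h.py <<'E'
def plan(target, s=None):
    "tool-axes shift (cm) from measured pose"
    s=s or r.sense(); d=np.array(target)-s['eef_pos']
    return (Ro.from_euler('xyz',s['tcp_rot']).as_matrix().T@d/10).round(2).tolist()
E
python3 - <<'E'
from h import *
W=np.load('/tmp/scene.npz')['W'].reshape(-1,3); W=W[~np.isnan(W[:,0])]
def rect(k): 
    P=W[k]; print(cv2.minAreaRect(P[:,:2].astype(np.float32)), len(P)); _,_,vt=np.linalg.svd(P[:,:2]-P[:,:2].mean(0),full_matrices=False); print(P.mean(0).round(),np.degrees(np.arctan2(vt[0,1],vt[0,0])))
x,y,z=W.T
rect((x<430)&(x>350)&(y>180)&(y<470)&(z>29)&(z<35))
rect((x<600)&(x>440)&(y>120)&(y<385)&(z>11)&(z<17))
rect((x<600)&(x>440)&(y>120)&(y<385)&(z>32)&(z<40))
E
```

```text
((394.43084716796875, 326.4129333496094), (235.6668701171875, 29.04306411743164), 80.73477172851562) 292
[396. 329.  30.] 80.42422961022501
((520.5103149414062, 253.2522430419922), (155.7694549560547, 251.07827758789062), 2.6520333290100098) 680
[529. 249.  13.] 84.64218537765416
((548.3796997070312, 250.05508422851562), (239.28697204589844, 115.5833969116211), 80.02716827392578) 286
[559. 238.  34.] 85.25803222692345
```

move_arm([
  {"tz": -4,"rz": 8},
  {"tz": -4,"rz": 8},
  {"tz": -4,"rz": 8},
  {"tz": -4,"rz": 8},
])

```text
invalid input
```

move_arm([
  {"tx": 0,"ty": 0,"tz": -4,"rx": 0,"ry": 0,"rz": 8,"gripper": 1},
  {"tx": 0,"ty": 0,"tz": -4,"rx": 0,"ry": 0,"rz": 8,"gripper": 1},
  {"tx": 0,"ty": 0,"tz": -4,"rx": 0,"ry": 0,"rz": 8,"gripper": 1},
  {"tx": 0,"ty": 0,"tz": -4,"rx": 0,"ry": 0,"rz": 8,"gripper": 1},
], squeeze=30)

```text
clock: 1.1
eef_pos: [278.4, -559.3, 393.0]
tcp_rot: [3.142, -0.0, -0.102]
contact_force: [0.4, -0.1, -0.5]
opening: 1.0
```

```bash
python3 - <<'E'
from h import *
print(np.array(r.camera_model('wrist')['hand_eye']).round(2),r.camera_model('wrist')['fx'],plan([430,280,390]))
E
```

```text
[[   0.     -0.95   -0.31   78.49]
 [   1.      0.      0.      0.45]
 [  -0.     -0.31    0.95 -142.78]
 [   0.      0.      0.      1.  ]] 337.2443332183568 [6.5, -85.04, 0.29]
```

move_arm([
  {"tx": 0.74,"ty": -4.76,"tz": 0,"rx": 0,"ry": 0,"rz": 0,"gripper": 1},
  {"tx": 0.74,"ty": -4.76,"tz": 0,"rx": 0,"ry": 0,"rz": 0,"gripper": 1},
  {"tx": 0.74,"ty": -4.76,"tz": 0,"rx": 0,"ry": 0,"rz": 0,"gripper": 1},
  {"tx": 0.74,"ty": -4.76,"tz": 0,"rx": 0,"ry": 0,"rz": 0,"gripper": 1},
  {"tx": 0.74,"ty": -4.76,"tz": 0,"rx": 0,"ry": 0,"rz": 0,"gripper": 1},
  {"tx": 0.74,"ty": -4.76,"tz": 0,"rx": 0,"ry": 0,"rz": 0,"gripper": 1},
  {"tx": 0.74,"ty": -4.76,"tz": 0,"rx": 0,"ry": 0,"rz": 0,"gripper": 1},
  {"tx": 0.74,"ty": -4.76,"tz": 0,"rx": 0,"ry": 0,"rz": 0,"gripper": 1},
  {"tx": 0.74,"ty": -4.76,"tz": 0,"rx": 0,"ry": 0,"rz": 0,"gripper": 1},
])

```text
clock: 2.0
eef_pos: [386.1, -137.8, 391.6]
tcp_rot: [3.141, -0.001, -0.097]
contact_force: [0.7, -0.5, -0.3]
opening: 1.001
```

move_arm([
  {"tx": 0.74,"ty": -4.76,"tz": 0,"rx": 0,"ry": 0,"rz": 0,"gripper": 1},
  {"tx": 0.74,"ty": -4.76,"tz": 0,"rx": 0,"ry": 0,"rz": 0,"gripper": 1},
  {"tx": 0.74,"ty": -4.76,"tz": 0,"rx": 0,"ry": 0,"rz": 0,"gripper": 1},
  {"tx": 0.74,"ty": -4.76,"tz": 0,"rx": 0,"ry": 0,"rz": 0,"gripper": 1},
  {"tx": 0.74,"ty": -4.76,"tz": 0,"rx": 0,"ry": 0,"rz": 0,"gripper": 1},
  {"tx": 0.74,"ty": -4.76,"tz": 0,"rx": 0,"ry": 0,"rz": 0,"gripper": 1},
  {"tx": 0.74,"ty": -4.76,"tz": 0,"rx": 0,"ry": 0,"rz": 0,"gripper": 1},
  {"tx": 0.74,"ty": -4.76,"tz": 0,"rx": 0,"ry": 0,"rz": 0,"gripper": 1},
  {"tx": 0.74,"ty": -4.76,"tz": 0,"rx": 0,"ry": 0,"rz": 0,"gripper": 1},
])

```text
clock: 2.9
eef_pos: [493.8, 282.6, 391.4]
tcp_rot: [-3.141, -0.0, -0.096]
contact_force: [1.0, -0.2, 0.3]
opening: 0.996
```

```bash
cat >> h.py <<'E'
def shot(n,show=True):
    s=r.sense(); im,d=r.grab_frame('wrist'); W=cloud('wrist',d,(s['eef_pos'],s['tcp_rot'])); np.savez('/tmp/'+n,im=im,W=W); save(n+'.png',im)
    return s,im,W
E
python3 - <<'E'
from h import *
s,im,W=shot('w1'); print(s['clock'],s['eef_pos'],s['tcp_rot'])
for q in ['board','bar','lid','shaker','nozzle_a','tally']:
    for o in r.cut_out(q,'wrist')[:3]:
        P=W[o['mask']]; P=P[~np.isnan(P[:,0])]
        if len(P):
            zt=np.percentile(P[:,2],95); T=P[P[:,2]>zt-5]
            print(q,round(o['confidence'],2),o['bbox'],'ztop',round(zt), [np.round(v,1) for v in cv2.minAreaRect(T[:,:2].astype(np.float32))],P[:,:2].min(0).round(),P[:,:2].max(0).round())
E
```

```text
2.9 [493.8353805  282.56511587 391.41335123] [-3.14144384e+00 -4.59701918e-04 -9.62586836e-02]
board 0.66 [200.1, 81.2, 373.7, 178.6] ztop 37 [array([530.4, 248.2]), array([240.4,  78.7]), np.float64(80.0)] [426. 109.] [587. 372.]
bar 0.67 [167.9, 192.9, 322.1, 217.1] ztop 34 [array([396.4, 321. ]), array([238.3,  24.9]), np.float64(80.5)] [366. 198.] [428. 440.]
lid 0.6 [252.4, 142.5, 286.0, 177.6] ztop 14 [array([463.5, 274.1]), array([53. , 53.7]), np.float64(38.9)] [432. 247.] [490. 301.]
lid 0.6 [92.4, 161.5, 123.4, 194.6] ztop 14 [array([454.6, 543.3]), array([50.6, 53.7]), np.float64(78.6)] [425. 517.] [481. 569.]
lid 0.27 [169.8, 190.6, 319.0, 216.5] ztop 34 [array([396.4, 321. ]), array([238.3,  24.9]), np.float64(80.5)] [354. 198.] [428. 440.]
nozzle_a 0.6 [461.2, 0.7, 492.8, 15.1] ztop 37 [array([666.2, -49.1]), array([12.2,  3.6]), np.float64(80.3)] [657. -76.] [676. -34.]
tally 0.97 [91.6, 69.0, 126.6, 109.9] ztop 27 [array([594.1, 508.9]), array([23.1, 42.7]), np.float64(69.6)] [561. 480.] [628. 536.]
```

View pics/w1.png

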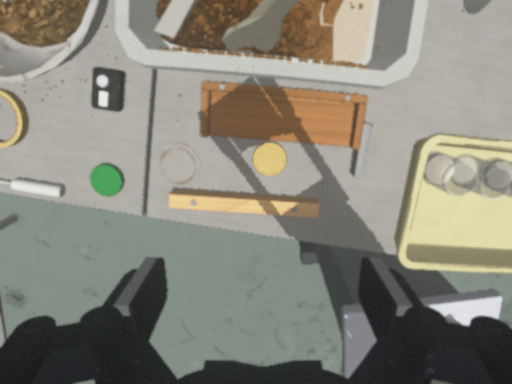

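```bash
python3 - <<'E'
from h import *
s=r.sense(); print(s['clock'],s['qpos'].round(2)); s['tcp_rot']=np.array([np.pi,0,-np.radians(10)]); print(plan([463.5,274.1,60],s))
E
```

```text
3.25 [ 0.51  0.15  1.55 -0.    1.44  2.18]
[-2.87, 1.05, 33.14]
```

move_arm([
  {"tx": 0,"ty": 0,"tz": 0,"rx": 0,"ry": 0,"rz": 4.5,"gripper": 1},
  {"tx": -0.36,"ty": 0.13,"tz": 4.14,"rx": 0,"ry": 0,"rz": 0,"gripper": 1},
  {"tx": -0.36,"ty": 0.13,"tz": 4.14,"rx": 0,"ry": 0,"rz": 0,"gripper": 1},
  {"tx": -0.36,"ty": 0.13,"tz": 4.14,"rx": 0,"ry": 0,"rz": 0,"gripper": 1},
  {"tx": -0.36,"ty": 0.13,"tz": 4.14,"rx": 0,"ry": 0,"rz": 0,"gripper": 1},
  {"tx": -0.36,"ty": 0.13,"tz": 4.14,"rx": 0,"ry": 0,"rz": 0,"gripper": 1},
  {"tx": -0.36,"ty": 0.13,"tz": 4.14,"rx": 0,"ry": 0,"rz": 0,"gripper": 1},
  {"tx": -0.36,"ty": 0.13,"tz": 4.14,"rx": 0,"ry": 0,"rz": 0,"gripper": 1},
  {"tx": -0.36,"ty": 0.13,"tz": 4.14,"rx": 0,"ry": 0,"rz": 0,"gripper": 1},
  {"tx": 0,"ty": 0,"tz": 0,"rx": 0,"ry": 0,"rz": 0,"gripper": 1},
])

```text
clock: 4.25
eef_pos: [460.2, 272.1, 56.3]
tcp_rot: [3.136, 0.006, -0.177]
contact_force: [0.1, -0.0, 0.3]
opening: 1.005
```

```bash
python3 - <<'E'
from h import *
s,im,W=shot('w2'); print(s['clock'],s['eef_pos'],s['tcp_rot'])
for q in ['lid']:
    for o in r.cut_out(q,'wrist')[:3]:
        P=W[o['mask']]; P=P[~np.isnan(P[:,0])]
        if len(P):
            zt=np.percentile(P[:,2],95); T=P[P[:,2]>zt-4]
            print(q,round(o['confidence'],2),o['bbox'],'ztop',round(zt,1), [np.round(v,1) for v in cv2.minAreaRect(T[:,:2].astype(np.float32))])
G=W.reshape(-1,3); k=(abs(G[:,0]-463)<40)&(abs(G[:,1]-200)<25); print('table',np.nanpercentile(G[k,2],[5,50,95]))
E
```

```text
4.25 [460.16069958 272.09190123  56.26679517] [ 3.13600369  0.00645956 -0.17668184]
lid 0.64 [213.5, 172.9, 302.7, 260.4] ztop 13.4 [array([464.1, 274.6]), array([54.3, 53.7]), np.float64(82.0)]
table [ -1.4472318   14.43386887 130.99619197]
```

View pics/w2.png

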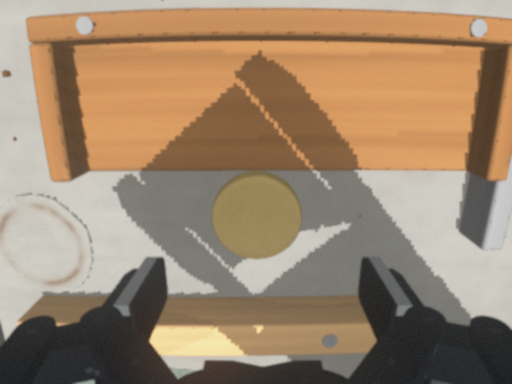

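move_arm([
  {"tx": 0.34,"ty": -0.31,"tz": 2,"rx": 0,"ry": 0,"rz": 0,"gripper": 0.7},
  {"tx": 0,"ty": 0,"tz": 2,"rx": 0,"ry": 0,"rz": 0,"gripper": 0.7},
  {"tx": 0,"ty": 0,"tz": 1.4,"rx": 0,"ry": 0,"rz": 0,"gripper": 0.7},
  {"tx": 0,"ty": 0,"tz": 0,"rx": 0,"ry": 0,"rz": 0,"gripper": 0.7},
  {"tx": 0,"ty": 0,"tz": 0,"rx": 0,"ry": 0,"rz": 0,"gripper": 0.7},
])

```text
clock: 4.85
eef_pos: [468.3, 277.9, 7.4]
tcp_rot: [-3.141, -0.001, -0.175]
contact_force: [0.1, 0.2, 0.8]
opening: 0.849
```

move_arm([
  {"tx": -0.36,"ty": 0.4,"tz": 0.5,"rx": 0,"ry": 0,"rz": 0,"gripper": 0.5},
  {"tx": 0,"ty": 0,"tz": 0.3,"rx": 0,"ry": 0,"rz": 0,"gripper": 0.5},
  {"tx": 0,"ty": 0,"tz": 0,"rx": 0,"ry": 0,"rz": 0,"gripper": 0},
  {"tx": 0,"ty": 0,"tz": 0,"rx": 0,"ry": 0,"rz": 0,"gripper": 0},
  {"tx": 0,"ty": 0,"tz": 0,"rx": 0,"ry": 0,"rz": 0,"gripper": 0},
  {"tx": 0,"ty": 0,"tz": 0,"rx": 0,"ry": 0,"rz": 0,"gripper": 0},
])

```text
clock: 5.45
eef_pos: [463.1, 274.3, -1.5]
tcp_rot: [3.141, 0.0, -0.175]
contact_force: [-3.0, -1.4, 5.9]
opening: 0.599
```

move_arm([
  {"tx": 0,"ty": 0,"tz": 0,"rx": 0,"ry": 0,"rz": 0,"gripper": -0.2},
  {"tx": 0,"ty": 0,"tz": 0,"rx": 0,"ry": 0,"rz": 0,"gripper": -0.2},
  {"tx": 0,"ty": 0,"tz": -1,"rx": 0,"ry": 0,"rz": 0,"gripper": -0.2},
  {"tx": 0,"ty": 0,"tz": -2,"rx": 0,"ry": 0,"rz": 0,"gripper": -0.2},
  {"tx": 0,"ty": 0,"tz": -3,"rx": 0,"ry": 0,"rz": 0,"gripper": -0.2},
])

```text
clock: 5.95
eef_pos: [462.5, 273.9, 58.1]
tcp_rot: [3.14, 0.002, -0.175]
contact_force: [-0.1, -0.9, 0.1]
opening: 0.602
```

```bash
python3 - <<'E'
from h import *
s,im,W=shot('w3'); print(s['clock'],s['eef_pos'],s['tcp_rot'],s['opening'])
print([ (o['bbox'],o['confidence'],np.nanmedian(W[o['mask']],axis=0)) for o in r.cut_out('lid','wrist')[:2]])
s['tcp_rot']=np.array([np.pi,0,-np.radians(10)]); print(plan([502.6,435.9,60],s))
E
```

```text
5.95 [462.50103879 273.9101248   58.14676134] [ 3.14014135e+00  1.73634895e-03 -1.75254866e-01] 0.6018067400325946
[([205.2, 208.2, 322.6, 324.5], 0.57, array([467.37092975, 272.38224788,  71.9580559 ]))]
[1.14, -16.65, -0.19]
```

View pics/w3.png

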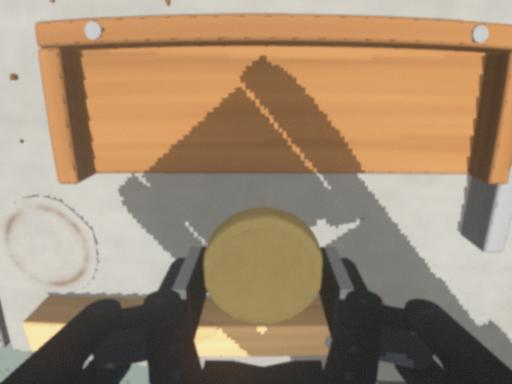

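move_arm([
  {"tx": 0.28,"ty": -4.15,"tz": 0,"rx": 0,"ry": 0,"rz": 0,"gripper": -0.2},
  {"tx": 0.28,"ty": -4.15,"tz": 0,"rx": 0,"ry": 0,"rz": 0,"gripper": -0.2},
  {"tx": 0.28,"ty": -4.15,"tz": 0,"rx": 0,"ry": 0,"rz": 0,"gripper": -0.2},
  {"tx": 0.28,"ty": -4.15,"tz": 0,"rx": 0,"ry": 0,"rz": 0,"gripper": -0.2},
  {"tx": 0,"ty": 0,"tz": 2.5,"rx": 0,"ry": 0,"rz": 0,"gripper": -0.2},
  {"tx": 0,"ty": 0,"tz": 2,"rx": 0,"ry": 0,"rz": 0,"gripper": -0.2},
  {"tx": 0,"ty": 0,"tz": 1,"rx": 0,"ry": 0,"rz": 0,"gripper": -0.2},
  {"tx": 0,"ty": 0,"tz": 0,"rx": 0,"ry": 0,"rz": 0,"gripper": -0.2},
  {"tx": 0,"ty": 0,"tz": 0,"rx": 0,"ry": 0,"rz": 0,"gripper": -0.2},
])

```text
clock: 6.95
eef_pos: [503.5, 435.8, 3.5]
tcp_rot: [-3.141, -0.0, -0.176]
contact_force: [0.2, 0.1, -0.1]
opening: 0.604
```

move_arm([
  {"tx": 0,"ty": 0,"tz": 0.3,"rx": 0,"ry": 0,"rz": 0,"gripper": -0.2},
  {"tx": 0,"ty": 0,"tz": 0.1,"rx": 0,"ry": 0,"rz": 0,"gripper": -0.2},
  {"tx": 0,"ty": 0,"tz": 0,"rx": 0,"ry": 0,"rz": 0,"gripper": -0.2},
  {"tx": 0,"ty": 0,"tz": 0,"rx": 0,"ry": 0,"rz": 0,"gripper": 0.4},
  {"tx": 0,"ty": 0,"tz": 0,"rx": 0,"ry": 0,"rz": 0,"gripper": 0.55},
  {"tx": 0,"ty": 0,"tz": 0,"rx": 0,"ry": 0,"rz": 0,"gripper": 0.6},
  {"tx": 0,"ty": 0,"tz": -2,"rx": 0,"ry": 0,"rz": 0,"gripper": 0.6},
  {"tx": 0,"ty": 0,"tz": -4,"rx": 0,"ry": 0,"rz": 0,"gripper": 0.6},
  {"tx": 0,"ty": 0,"tz": -4.5,"rx": 0,"ry": 0,"rz": 0,"gripper": 0.6},
])

```text
clock: 7.85
eef_pos: [502.3, 435.1, 103.9]
tcp_rot: [3.139, 0.002, -0.175]
contact_force: [0.9, -0.1, -0.5]
opening: 0.8
```

```bash
python3 - <<'E'
from h import *
s=r.sense(); print(s['clock'],s['eef_pos'],s['opening'],s['qpos'].round(2))
a=-np.radians(10); c=np.array([530.4,248.2])
print('bar mid tool', plan([396.4,321,150]))
E
```

```text
7.85 [502.30209009 435.08085701 103.87555092] 0.7999759472082549 [0.71 0.55 1.64 0.   0.96 2.46]
bar mid tool [-8.45, 13.09, -4.56]
```

move_arm([
  {"tx": 0,"ty": 0,"tz": -1,"rx": 0,"ry": 0,"rz": -8.23,"gripper": 0.6},
  {"tx": 0,"ty": 0,"tz": -1,"rx": 0,"ry": 0,"rz": -8.23,"gripper": 0.6},
  {"tx": 0,"ty": 0,"tz": -1,"rx": 0,"ry": 0,"rz": -8.23,"gripper": 0.6},
  {"tx": 0,"ty": 0,"tz": -1,"rx": 0,"ry": 0,"rz": -8.23,"gripper": 0.6},
  {"tx": 0,"ty": 0,"tz": -1,"rx": 0,"ry": 0,"rz": -8.23,"gripper": 0.6},
  {"tx": 0,"ty": 0,"tz": -1,"rx": 0,"ry": 0,"rz": -8.23,"gripper": 0.6},
  {"tx": 0,"ty": 0,"tz": -1,"rx": 0,"ry": 0,"rz": -8.23,"gripper": 0.6},
  {"tx": 0,"ty": 0,"tz": -1,"rx": 0,"ry": 0,"rz": -8.23,"gripper": 0.6},
  {"tx": 0,"ty": 0,"tz": -1,"rx": 0,"ry": 0,"rz": -8.23,"gripper": 0.6},
  {"tx": 0,"ty": 0,"tz": -1,"rx": 0,"ry": 0,"rz": -8.23,"gripper": 0.6},
  {"tx": 0,"ty": 0,"tz": -1,"rx": 0,"ry": 0,"rz": -8.23,"gripper": 0.6},
  {"tx": 0,"ty": 0,"tz": 0,"rx": 0,"ry": 0,"rz": 0,"gripper": 0.6},
])

```text
clock: 9.05
eef_pos: [503.8, 436.4, 215.6]
tcp_rot: [3.14, -0.002, 1.407]
contact_force: [-1.3, 0.1, -0.6]
opening: 0.803
```

```bash
python3 - <<'E'
from h import *
s=r.sense(); print(s['clock'],s['eef_pos'],s['tcp_rot'],s['opening'],s['qpos'].round(2))
print('bar mid tool', plan([396.4,321,150]))
E
```

```text
9.05 [503.8313212  436.36995701 215.60256375] [ 3.13999835e+00 -1.91989775e-03  1.40698575e+00] 0.8029903614729529 [0.71 0.43 1.55 0.   1.15 0.88]
bar mid tool [-13.15, -8.73, 6.52]
```

move_arm([
  {"tx": -3.29,"ty": -2.18,"tz": 1.63,"rx": 0,"ry": 0,"rz": 0,"gripper": 0.6},
  {"tx": -3.29,"ty": -2.18,"tz": 1.63,"rx": 0,"ry": 0,"rz": 0,"gripper": 0.6},
  {"tx": -3.29,"ty": -2.18,"tz": 1.63,"rx": 0,"ry": 0,"rz": 0,"gripper": 0.6},
  {"tx": -3.29,"ty": -2.18,"tz": 1.63,"rx": 0,"ry": 0,"rz": 0,"gripper": 0.6},
  {"tx": 0,"ty": 0,"tz": 0,"rx": 0,"ry": 0,"rz": 0,"gripper": 0.6},
  {"tx": 0,"ty": 0,"tz": 0,"rx": 0,"ry": 0,"rz": 0,"gripper": 0.6},
])

```text
clock: 9.65
eef_pos: [395.0, 320.0, 148.6]
tcp_rot: [-3.141, 0.0, 1.401]
contact_force: [0.9, 1.4, 1.7]
opening: 0.804
```

```bash
cat >> h.py <<'E'
def objs(W,cam,qs):
    out={}
    for q in qs:
        for o in r.cut_out(q,cam)[:3]:
            P=W[o['mask']]; P=P[~np.isnan(P[:,0])]
            if len(P)<20: continue
            zt=np.percentile(P[:,2],95); T=P[P[:,2]>zt-4]
            print(q,round(o['confidence'],2),np.round(o['bbox']).tolist(),'ztop',round(zt,1),[np.round(v,1).tolist() for v in cv2.minAreaRect(T[:,:2].astype(np.float32))])
E
python3 - <<'E'
from h import *
s,im,W=shot('w4'); print(s['clock'],s['eef_pos'],s['tcp_rot'])
objs(W,'wrist',['bar','lid','board'])
P=W.reshape(-1,3); P=P[~np.isnan(P[:,0])]
k=(P[:,2]>29)&(P[:,2]<37)&(P[:,0]<440)&(P[:,0]>340)&(P[:,1]>180)&(P[:,1]<470)
Q=P[k]; R_=cv2.minAreaRect(Q[:,:2].astype(np.float32)); print(R_)
E
```

```text
9.65 [395.00805337 319.96206809 148.56656154] [-3.14120142e+00  3.84644385e-04  1.40106594e+00]
bar 0.74 [249.0, 25.0, 282.0, 310.0] ztop 33.3 [[396.8, 321.5], [239.6, 24.3], 80.5]
lid 0.7 [339.0, 0.0, 411.0, 57.0] ztop 13.2 [[502.2, 428.1], [40.1, 54.1], 82.2]
board 0.57 [316.0, 95.0, 506.0, 358.0] ztop 36.2 [[492.8, 283.8], [185.9, 166.3], 79.9]
((396.783447265625, 321.5077819824219), (239.67698669433594, 24.269655227661133), 80.51838684082031)
```

View pics/w4.png

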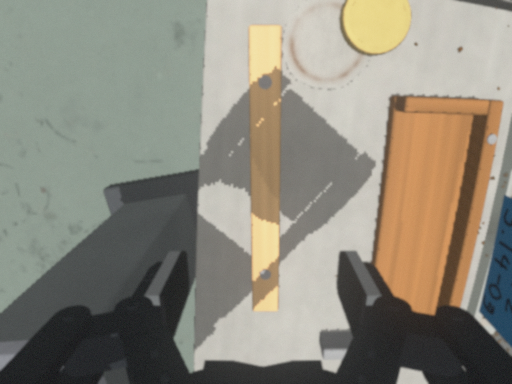

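move_arm([
  {"tx": 0.05,"ty": 0.03,"tz": 4,"rx": 0,"ry": 0,"rz": 0,"gripper": 0.4},
  {"tx": 0,"ty": 0,"tz": 4,"rx": 0,"ry": 0,"rz": 0,"gripper": 0.2},
  {"tx": 0,"ty": 0,"tz": 3.5,"rx": 0,"ry": 0,"rz": 0,"gripper": 0.2},
  {"tx": 0,"ty": 0,"tz": 1.5,"rx": 0,"ry": 0,"rz": 0,"gripper": 0.2},
  {"tx": 0,"ty": 0,"tz": 0,"rx": 0,"ry": 0,"rz": 0,"gripper": 0.2},
  {"tx": 0,"ty": 0,"tz": 0,"rx": 0,"ry": 0,"rz": 0,"gripper": 0.0},
  {"tx": 0,"ty": 0,"tz": 0,"rx": 0,"ry": 0,"rz": 0,"gripper": -0.2},
])

```text
clock: 10.55
eef_pos: [396.9, 321.8, 20.0]
tcp_rot: [3.14, -0.002, 1.405]
contact_force: [-0.2, -1.5, 0.0]
opening: 0.403
```

move_arm([
  {"tx": 0,"ty": 0,"tz": 0,"rx": 0,"ry": 0,"rz": 0,"gripper": -0.35},
  {"tx": 0,"ty": 0,"tz": 0,"rx": 0,"ry": 0,"rz": 0,"gripper": -0.5},
  {"tx": 0,"ty": 0,"tz": 0,"rx": 0,"ry": 0,"rz": 0,"gripper": -0.7},
  {"tx": 0,"ty": 0,"tz": 0,"rx": 0,"ry": 0,"rz": 0,"gripper": -0.7},
  {"tx": 0,"ty": 0,"tz": 0,"rx": 0,"ry": 0,"rz": 0,"gripper": -0.7},
], squeeze=25)

```text
clock: 11.05
eef_pos: [396.7, 321.6, 20.1]
tcp_rot: [3.14, -0.002, 1.405]
contact_force: [-1.4, -0.5, 5.1]
opening: 0.271
```

move_arm([
  {"tx": -0.8,"ty": 0,"tz": 0,"rx": 0,"ry": 0,"rz": 0,"gripper": -0.7},
  {"tx": -0.9,"ty": 0,"tz": 0,"rx": 0,"ry": 0,"rz": 0,"gripper": -0.7},
  {"tx": -0.9,"ty": 0,"tz": 0,"rx": 0,"ry": 0,"rz": 0,"gripper": -0.7},
  {"tx": -0.9,"ty": 0,"tz": 0,"rx": 0,"ry": 0,"rz": 0.25,"gripper": -0.7},
  {"tx": -0.7,"ty": 0,"tz": 0,"rx": 0,"ry": 0,"rz": 0.25,"gripper": -0.7},
  {"tx": 0,"ty": 0,"tz": 0,"rx": 0,"ry": 0,"rz": 0,"gripper": -0.7},
])

```text
clock: 11.65
eef_pos: [390.0, 279.3, 20.1]
tcp_rot: [3.139, -0.002, 1.396]
contact_force: [1.7, -2.9, 9.9]
opening: 0.271
```

```bash
cat >> h.py <<'E'
A=np.radians(-10); X=np.array([np.cos(A),np.sin(A)]); Y=np.array([-np.sin(A),np.cos(A)]); C=np.array([530.4,248.2])
def tb(p): d=np.asarray(p)[...,:2]-C; return np.stack([d@X,d@Y],-1)
E
python3 - <<'E'
from h import *
s,im,W=shot('w5'); print(s['clock'],s['eef_pos'],tb(s['eef_pos']),s['tcp_rot'],s['contact_force'])
P=W.reshape(-1,3); P=P[~np.isnan(P[:,0])]; b=tb(P)
for n,lo,hi,x0,x1,y0,y1 in [('bar',29,34.5,-175,-110,-140,140),('board',33,40,-45,50,-50,140),('boardfloor front',12,17,-60,-30,-40,110)]:
    k=(P[:,2]>lo)&(P[:,2]<hi)&(b[:,0]>x0)&(b[:,0]<x1)&(b[:,1]>y0)&(b[:,1]<y1)
    print(n,k.sum(),b[k].min(0),b[k].max(0),cv2.minAreaRect(b[k].astype(np.float32)))
    if 'front' in n:
        q=b[k]; 
        for y in range(-40,110,25):
            m=abs(q[:,1]-y)<12; print(y, np.sort(q[m,0])[:5].round(1))
E
```

```text
11.65 [390.00139148 279.34999893  20.10503449] [-143.67477873    6.29679793] [ 3.13927732e+00 -2.05232370e-03  1.39555241e+00] [ 1.66545123 -2.86086304  9.92631808]
bar 21553 [-169.19131026  -47.1628804 ] [-118.2935585   114.94146826] ((-146.59735107421875, 34.20390319824219), (50.426185607910156, 162.3013153076172), 7.459163188934326)Traceback (most recent call last):
  File "<stdin>", line 6, in <module>
    return umr_minimum(a, axis, None, out, keepdims, initial, where)
ValueError: zero-size array to reduction operation minimum which has no identity
```

move_arm([
  {"tx": 0,"ty": 0.5,"tz": -0.1,"rx": 0,"ry": 0,"rz": 0,"gripper": -0.7},
  {"tx": 0,"ty": 1,"tz": 0,"rx": 0,"ry": 0,"rz": 0,"gripper": -0.7},
  {"tx": 0,"ty": 1.2,"tz": 0,"rx": 0,"ry": 0,"rz": 0,"gripper": -0.7},
  {"tx": 0,"ty": 1.3,"tz": 0,"rx": 0,"ry": 0,"rz": 0,"gripper": -0.7},
  {"tx": 0,"ty": 1.3,"tz": 0,"rx": 0,"ry": 0,"rz": 0,"gripper": -0.7},
  {"tx": 0,"ty": 1.3,"tz": 0,"rx": 0,"ry": 0,"rz": 0,"gripper": -0.7},
  {"tx": 0,"ty": 1,"tz": 0,"rx": 0,"ry": 0,"rz": 0,"gripper": -0.7},
  {"tx": 0,"ty": 0.7,"tz": 0,"rx": 0,"ry": 0,"rz": 0,"gripper": -0.7},
  {"tx": 0,"ty": 0.4,"tz": 0,"rx": 0,"ry": 0,"rz": 0,"gripper": -0.7},
  {"tx": 0,"ty": 0,"tz": 0,"rx": 0,"ry": 0,"rz": 0,"gripper": -0.7},
])

```text
clock: 12.7
eef_pos: [475.6, 264.0, 20.1]
tcp_rot: [3.141, -0.0, 1.396]
contact_force: [0.4, -2.1, 4.8]
opening: 0.272
```

```bash
python3 - <<'E'
from h import *
s,im,W=shot('w6'); print(s['clock'],s['eef_pos'],tb(s['eef_pos']),s['tcp_rot'],s['contact_force'])
im2,d2=r.grab_frame('scene'); save('s6.png',cv2.resize(im2[170:270,150:290],(840,600)))
E
```

```text
12.7 [475.60709853 263.95430993  20.12557784] [-56.69618139   6.00027908] [ 3.14135071e+00 -1.03405886e-04  1.39565971e+00] [ 0.37660574 -2.10785146  4.76470548]
```

View pics/w6.png

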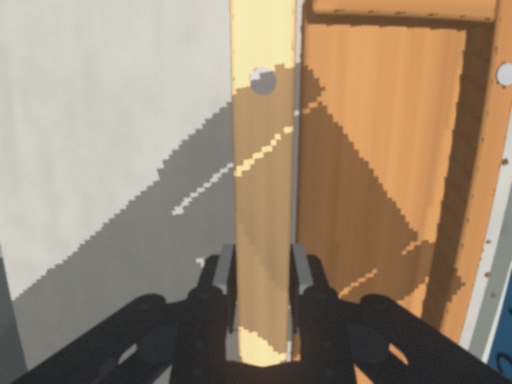

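move_arm([
  {"tx": 0,"ty": 0.2,"tz": 0,"rx": 0,"ry": 0,"rz": 0,"gripper": -0.7},
  {"tx": 0,"ty": 0.15,"tz": 0,"rx": 0,"ry": 0,"rz": 0,"gripper": -0.7},
  {"tx": 0,"ty": 0.1,"tz": 0,"rx": 0,"ry": 0,"rz": 0,"gripper": -0.7},
  {"tx": 0,"ty": 0,"tz": 0,"rx": 0,"ry": 0,"rz": 0,"gripper": -0.7},
])

```text
clock: 13.2
eef_pos: [478.5, 263.4, 20.1]
tcp_rot: [-3.14, 0.0, 1.396]
contact_force: [-5.0, 0.5, 8.1]
opening: 0.273
```

move_arm([
  {"tx": -0.2,"ty": 0,"tz": 0,"rx": 0,"ry": 0,"rz": 0,"gripper": -0.7},
  {"tx": -0.15,"ty": 0,"tz": 0,"rx": 0,"ry": 0,"rz": 0,"gripper": -0.7},
  {"tx": -0.1,"ty": 0,"tz": 0,"rx": 0,"ry": 0,"rz": 0,"gripper": -0.7},
  {"tx": 0,"ty": 0,"tz": 0,"rx": 0,"ry": 0,"rz": 0,"gripper": -0.7},
])

```text
clock: 13.6
eef_pos: [478.9, 259.3, 20.1]
tcp_rot: [3.141, -0.001, 1.396]
contact_force: [1.1, 2.0, 4.5]
opening: 0.273
```

move_arm([
  {"tx": -0.1,"ty": 0.1,"tz": 0,"rx": 0,"ry": 0,"rz": 0,"gripper": -0.7},
  {"tx": -0.1,"ty": 0,"tz": 0,"rx": 0,"ry": 0,"rz": 0,"gripper": -0.7},
  {"tx": 0,"ty": 0,"tz": 0,"rx": 0,"ry": 0,"rz": 0,"gripper": -0.7},
])

```text
clock: 13.9
eef_pos: [479.4, 257.9, 20.1]
tcp_rot: [3.141, -0.002, 1.396]
contact_force: [0.6, 6.4, 2.9]
opening: 0.271
```

move_arm([
  {"tx": -0.1,"ty": 0.1,"tz": 0,"rx": 0,"ry": 0,"rz": 0,"gripper": -0.7},
  {"tx": -0.1,"ty": 0,"tz": 0,"rx": 0,"ry": 0,"rz": 0,"gripper": -0.7},
  {"tx": 0,"ty": 0,"tz": 0,"rx": 0,"ry": 0,"rz": 0,"gripper": -0.7},
])

```text
clock: 14.2
eef_pos: [479.5, 257.7, 20.1]
tcp_rot: [-3.141, -0.004, 1.394]
contact_force: [-5.6, 21.6, 1.5]
opening: 0.272
```

move_arm([
  {"tx": 0.05,"ty": 0.1,"tz": 0,"rx": 0,"ry": 0,"rz": 0,"gripper": -0.7},
  {"tx": 0,"ty": 0.05,"tz": 0,"rx": 0,"ry": 0,"rz": 0,"gripper": -0.7},
  {"tx": 0,"ty": 0,"tz": 0,"rx": 0,"ry": 0,"rz": 0,"gripper": -0.7},
])

```text
clock: 14.5
eef_pos: [479.6, 257.7, 20.1]
tcp_rot: [-3.139, -0.003, 1.394]
contact_force: [-11.5, 21.9, 7.2]
opening: 0.279
```

```bash
python3 - <<'E'
from h import *
s=r.sense(); print(s['clock'],s['eef_pos'],tb(s['eef_pos']),s['tcp_rot'],s['contact_force'],s['wrist_torque'])
E
```

```text
14.5 [479.55099629 257.70438349  20.1215341 ] [-51.72691196   0.53015372] [-3.13885103e+00 -2.88652189e-03  1.39419602e+00] [-11.4716699   21.89775827   7.15479404] [ 3.56823238  1.98205292 -0.06080195]
```

move_arm([
  {"tx": 0,"ty": 0,"tz": 0,"rx": 0,"ry": 0,"rz": 0,"gripper": -0.2},
  {"tx": 0,"ty": 0,"tz": 0,"rx": 0,"ry": 0,"rz": 0,"gripper": -0.1},
  {"tx": 0,"ty": 0,"tz": 0,"rx": 0,"ry": 0,"rz": 0,"gripper": 0.0},
  {"tx": 0,"ty": 0,"tz": -1,"rx": 0,"ry": 0,"rz": 0,"gripper": 0.0},
  {"tx": 0,"ty": 0,"tz": -3,"rx": 0,"ry": 0,"rz": 0,"gripper": 0.3},
  {"tx": 0,"ty": 0,"tz": -4.5,"rx": 0,"ry": 0,"rz": 0,"gripper": 1},
  {"tx": 0,"ty": 0,"tz": -4.5,"rx": 0,"ry": 0,"rz": 0,"gripper": 1},
  {"tx": 0,"ty": 0,"tz": -4.5,"rx": 0,"ry": 0,"rz": 0,"gripper": 1},
  {"tx": 0,"ty": 0,"tz": -3,"rx": 0,"ry": 0,"rz": 0,"gripper": 1},
  {"tx": 0,"ty": 0,"tz": 0,"rx": 0,"ry": 0,"rz": 0,"gripper": 1},
  {"tx": 0,"ty": 0,"tz": 0,"rx": 0,"ry": 0,"rz": 0,"gripper": 1},
])

```text
clock: 15.6
eef_pos: [481.2, 254.9, 225.8]
tcp_rot: [3.14, -0.001, 1.396]
contact_force: [-0.3, -0.2, 0.1]
opening: 1.002
```

```bash
python3 - <<'E'
from h import *
s,im,W=shot('w7'); print(s['clock'],s['eef_pos'],s['tcp_rot'])
objs(W,'wrist',['bar','lid','board'])
save('w7.png',cv2.resize(im,(800,600)))
E
```

```text
15.6 [481.20857528 254.86951351 225.79072864] [ 3.14027294e+00 -8.60180398e-04  1.39577502e+00]
bar 0.66 [247.0, 42.0, 274.0, 269.0] ztop 33.4 [[478.9, 258.2], [239.3, 24.1], 80.0]
lid 0.81 [233.0, 1.0, 275.0, 12.0] ztop 13.4 [[499.2, 411.6], [7.9, 36.8], 79.8]
board 0.95 [232.0, 37.0, 361.0, 278.0] ztop 36.5 [[530.7, 249.8], [239.1, 80.6], 80.0]
board 0.5 [235.0, 1.0, 274.0, 11.0] ztop 13.5 [[498.6, 411.6], [7.7, 35.8], 79.4]
```

View pics/w7.png

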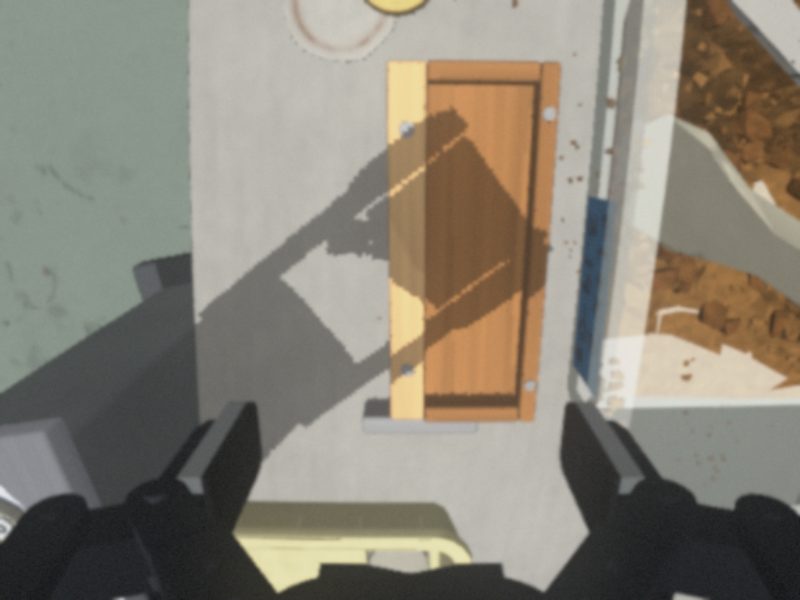

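move_arm([
  {"tx": 0,"ty": 0,"tz": -1,"rx": 0,"ry": 0,"rz": 8.2,"gripper": 1},
  {"tx": 0,"ty": 0,"tz": -1,"rx": 0,"ry": 0,"rz": 8.2,"gripper": 1},
  {"tx": 0,"ty": 0,"tz": -1,"rx": 0,"ry": 0,"rz": 8.2,"gripper": 1},
  {"tx": 0,"ty": 0,"tz": -1,"rx": 0,"ry": 0,"rz": 8.2,"gripper": 1},
  {"tx": 0,"ty": 0,"tz": -1,"rx": 0,"ry": 0,"rz": 8.2,"gripper": 1},
  {"tx": 0,"ty": 0,"tz": -1,"rx": 0,"ry": 0,"rz": 8.2,"gripper": 1},
  {"tx": 0,"ty": 0,"tz": -1,"rx": 0,"ry": 0,"rz": 8.2,"gripper": 1},
  {"tx": 0,"ty": 0,"tz": -1,"rx": 0,"ry": 0,"rz": 8.2,"gripper": 1},
  {"tx": 0,"ty": 0,"tz": -1,"rx": 0,"ry": 0,"rz": 8.2,"gripper": 1},
  {"tx": 0,"ty": 0,"tz": -1,"rx": 0,"ry": 0,"rz": 8.2,"gripper": 1},
  {"tx": 0,"ty": 0,"tz": -1,"rx": 0,"ry": 0,"rz": 8.0,"gripper": 1},
  {"tx": 0,"ty": 0,"tz": 0,"rx": 0,"ry": 0,"rz": 0,"gripper": 1},
])

```text
clock: 17.0
eef_pos: [481.4, 255.2, 335.0]
tcp_rot: [-3.142, -0.0, -0.177]
contact_force: [-0.0, 0.3, -0.4]
opening: 0.995
```

```bash
python3 - <<'E'
from h import *
s=r.sense(); print(s['clock'],s['eef_pos'],s['tcp_rot']); print(plan([620,-175,330]))
E
```

```text
17.0 [481.37390148 255.20206236 334.96703798] [-3.14156758e+00 -1.22380421e-04 -1.76835653e-01]
[21.21, 39.91, 0.5]
```

10 rows of (2.12, 3.99).

move_arm([
  {"tx": 2.12,"ty": 3.99,"tz": 0,"rx": 0,"ry": 0,"rz": 0,"gripper": 1},
  {"tx": 2.12,"ty": 3.99,"tz": 0,"rx": 0,"ry": 0,"rz": 0,"gripper": 1},
  {"tx": 2.12,"ty": 3.99,"tz": 0,"rx": 0,"ry": 0,"rz": 0,"gripper": 1},
  {"tx": 2.12,"ty": 3.99,"tz": 0,"rx": 0,"ry": 0,"rz": 0,"gripper": 1},
  {"tx": 2.12,"ty": 3.99,"tz": 0,"rx": 0,"ry": 0,"rz": 0,"gripper": 1},
  {"tx": 2.12,"ty": 3.99,"tz": 0,"rx": 0,"ry": 0,"rz": 0,"gripper": 1},
  {"tx": 2.12,"ty": 3.99,"tz": 0,"rx": 0,"ry": 0,"rz": 0,"gripper": 1},
  {"tx": 2.12,"ty": 3.99,"tz": 0,"rx": 0,"ry": 0,"rz": 0,"gripper": 1},
  {"tx": 2.12,"ty": 3.99,"tz": 0,"rx": 0,"ry": 0,"rz": 0,"gripper": 1},
  {"tx": 2.12,"ty": 3.99,"tz": 0,"rx": 0,"ry": 0,"rz": 0,"gripper": 1},
  {"tx": 0,"ty": 0,"tz": 0,"rx": 0,"ry": 0,"rz": 0,"gripper": 1},
  {"tx": 0,"ty": 0,"tz": 0,"rx": 0,"ry": 0,"rz": 0,"gripper": 1},
])

```text
clock: 18.2
eef_pos: [620.0, -175.4, 332.9]
tcp_rot: [-3.141, 0.003, -0.173]
contact_force: [0.5, 0.1, -0.6]
opening: 1.001
```

```bash
python3 - <<'E'
from h import *
s,im,W=shot('w8'); print(s['clock'],s['eef_pos'],s['tcp_rot'])
objs(W,'wrist',['shaker','nozzle_a'])
save('w8.png',cv2.resize(im,(800,600)))
E
```

```text
18.2 [ 619.98957777 -175.44686471  332.92990041] [-3.14098440e+00  2.83373635e-03 -1.73337737e-01]
shaker 0.71 [237.0, 147.0, 288.0, 204.0] ztop 101.8 [[594.1, -171.6], [52.7, 53.3], 17.3]
nozzle_a 0.97 [370.0, 156.0, 396.0, 178.0] ztop 43.5 [[558.1, -337.1], [9.7, 11.4], 86.5]
nozzle_a 0.56 [155.0, 115.0, 179.0, 137.0] ztop 43.7 [[672.9, -52.1], [12.3, 11.1], 54.4]
```

View pics/w8.png

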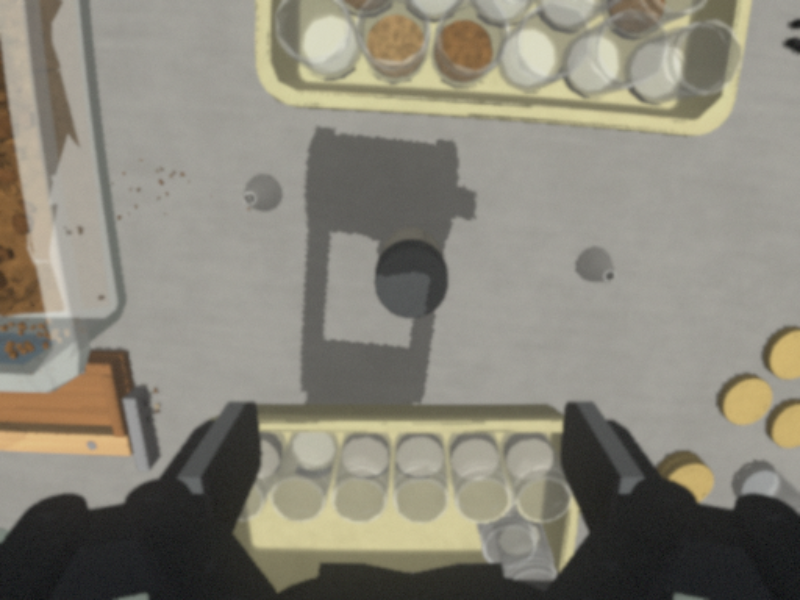

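move_arm([
  {"tx": -0.65,"ty": 0.02,"tz": 4,"rx": 0,"ry": 0,"rz": 0,"gripper": 1},
  {"tx": -0.65,"ty": 0.02,"tz": 4.5,"rx": 0,"ry": 0,"rz": 0,"gripper": 1},
  {"tx": -0.65,"ty": 0.02,"tz": 4.5,"rx": 0,"ry": 0,"rz": 0,"gripper": 1},
  {"tx": -0.67,"ty": 0.01,"tz": 4.5,"rx": 0,"ry": 0,"rz": 0,"gripper": 1},
  {"tx": 0,"ty": 0,"tz": 3.5,"rx": 0,"ry": 0,"rz": 0,"gripper": 1},
  {"tx": 0,"ty": 0,"tz": 0,"rx": 0,"ry": 0,"rz": 0,"gripper": 1},
  {"tx": 0,"ty": 0,"tz": 0,"rx": 0,"ry": 0,"rz": 0,"gripper": 1},
])

```text
clock: 19.05
eef_pos: [594.8, -170.0, 125.6]
tcp_rot: [-3.141, 0.0, -0.173]
contact_force: [-0.8, -0.0, 1.2]
opening: 0.998
```

```bash
python3 - <<'E'
from h import *
s,im,W=shot('w9'); print(s['clock'],s['eef_pos'],s['tcp_rot'])
objs(W,'wrist',['shaker'])
E
```

```text
19.05 [ 594.8263537  -169.96180021  125.62717315] [-3.14147154e+00  2.08476772e-04 -1.72982291e-01]
shaker 0.9 [216.0, 158.0, 316.0, 281.0] ztop 101.6 [[594.8, -172.4], [54.3, 52.5], 51.7]
```

move_arm([
  {"tx": 0,"ty": 0.2,"tz": 2,"rx": 0,"ry": 0,"rz": 0,"gripper": 1},
  {"tx": 0,"ty": 0,"tz": 2.5,"rx": 0,"ry": 0,"rz": 0,"gripper": 1},
  {"tx": 0,"ty": 0,"tz": 1.5,"rx": 0,"ry": 0,"rz": 0,"gripper": 1},
  {"tx": 0,"ty": 0,"tz": 0,"rx": 0,"ry": 0,"rz": 0,"gripper": 0.8},
  {"tx": 0,"ty": 0,"tz": 0,"rx": 0,"ry": 0,"rz": 0,"gripper": 0.6},
  {"tx": 0,"ty": 0,"tz": 0,"rx": 0,"ry": 0,"rz": 0,"gripper": 0.4},
  {"tx": 0,"ty": 0,"tz": 0,"rx": 0,"ry": 0,"rz": 0,"gripper": 0.1},
  {"tx": 0,"ty": 0,"tz": 0,"rx": 0,"ry": 0,"rz": 0,"gripper": 0.1},
  {"tx": 0,"ty": 0,"tz": 0,"rx": 0,"ry": 0,"rz": 0,"gripper": 0.1},
], squeeze=40)

```text
clock: 20.05
eef_pos: [595.4, -172.9, 66.6]
tcp_rot: [-3.142, -0.003, -0.175]
contact_force: [0.5, 1.8, 6.4]
opening: 0.664
```

move_arm([
  {"tx": 0,"ty": 0,"tz": -1,"rx": 0,"ry": 0,"rz": 0,"gripper": 0.1},
  {"tx": 0,"ty": 0,"tz": -2.5,"rx": 0,"ry": 0,"rz": 0,"gripper": 0.1},
  {"tx": 0,"ty": 0,"tz": -3.5,"rx": 0,"ry": 0,"rz": 0,"gripper": 0.1},
  {"tx": 0,"ty": 0,"tz": -4,"rx": 0,"ry": 0,"rz": 0,"gripper": 0.1},
  {"tx": 0,"ty": 0,"tz": -3.5,"rx": 0,"ry": 0,"rz": 0,"gripper": 0.1},
  {"tx": 0,"ty": 0,"tz": -1.5,"rx": 0,"ry": 0,"rz": 0,"gripper": 0.1},
  {"tx": 0,"ty": 0,"tz": 0,"rx": 0,"ry": 0,"rz": 0,"gripper": 0.1},
])

```text
clock: 20.75
eef_pos: [595.3, -173.2, 227.3]
tcp_rot: [3.141, -0.004, -0.175]
contact_force: [0.3, -1.5, -2.8]
opening: 0.663
```

```bash
python3 - <<'E'
from h import *
s,im,W=shot('w10'); print(s['clock'],s['eef_pos'],s['tcp_rot'],s['contact_force'],s['opening'])
objs(W,'wrist',['shaker'])
t=C-103*X; print(t,plan([*t,226]))
E
```

```text
20.75 [ 595.25841793 -173.2106104   227.31114585] [ 3.14105326 -0.0042264  -0.17482448] [ 0.33310752 -1.4771232  -2.79472435] 0.6630210628087382
shaker 0.94 [191.0, 177.0, 336.0, 359.0] ztop 262.4 [[594.3, -173.9], [54.2, 53.4], 62.7]
[428.96480144 266.0857623 ] [-23.81, -40.34, -0.2]
```

move_arm([
  {"tx": -1.19,"ty": -2.02,"tz": 0,"rx": 0,"ry": 0,"rz": 0,"gripper": 0.1},
  {"tx": -2.38,"ty": -4.03,"tz": 0,"rx": 0,"ry": 0,"rz": 0,"gripper": 0.1},
  {"tx": -2.38,"ty": -4.03,"tz": 0,"rx": 0,"ry": 0,"rz": 0,"gripper": 0.1},
  {"tx": -2.38,"ty": -4.03,"tz": 0,"rx": 0,"ry": 0,"rz": 0,"gripper": 0.1},
  {"tx": -2.38,"ty": -4.03,"tz": 0,"rx": 0,"ry": 0,"rz": 0,"gripper": 0.1},
  {"tx": -2.38,"ty": -4.03,"tz": 0,"rx": 0,"ry": 0,"rz": 0,"gripper": 0.1},
  {"tx": -2.38,"ty": -4.03,"tz": 0,"rx": 0,"ry": 0,"rz": 0,"gripper": 0.1},
  {"tx": -2.38,"ty": -4.03,"tz": 0,"rx": 0,"ry": 0,"rz": 0,"gripper": 0.1},
  {"tx": -2.38,"ty": -4.03,"tz": 0,"rx": 0,"ry": 0,"rz": 0,"gripper": 0.1},
  {"tx": -2.38,"ty": -4.03,"tz": 0,"rx": 0,"ry": 0,"rz": 0,"gripper": 0.1},
  {"tx": -1.19,"ty": -2.02,"tz": 0,"rx": 0,"ry": 0,"rz": 0,"gripper": 0.1},
  {"tx": 0,"ty": 0,"tz": 0,"rx": 0,"ry": 0,"rz": 0,"gripper": 0.1},
])

```text
clock: 22.05
eef_pos: [427.6, 267.5, 222.6]
tcp_rot: [3.14, 0.003, -0.171]
contact_force: [0.3, -1.2, -3.4]
opening: 0.665
```

move_arm([
  {"tx": 0,"ty": 0,"tz": 2,"rx": 0,"ry": 0,"rz": 0,"gripper": 0.1},
  {"tx": 0,"ty": 0,"tz": 4,"rx": 0,"ry": 0,"rz": 0,"gripper": 0.1},
  {"tx": 0,"ty": 0,"tz": 4,"rx": 0,"ry": 0,"rz": 0,"gripper": 0.1},
  {"tx": 0,"ty": 0,"tz": 3,"rx": 0,"ry": 0,"rz": 0,"gripper": 0.1},
  {"tx": 0,"ty": 0,"tz": 1.5,"rx": 0,"ry": 0,"rz": 0,"gripper": 0.1},
  {"tx": 0,"ty": 0,"tz": 0,"rx": 0,"ry": 0,"rz": 0,"gripper": 0.1},
  {"tx": 0,"ty": 0,"tz": 0,"rx": 0,"ry": 0,"rz": 0,"gripper": 0.1},
])

```text
clock: 22.75
eef_pos: [429.5, 264.6, 79.2]
tcp_rot: [3.14, 0.002, -0.175]
contact_force: [0.3, -0.6, -2.6]
opening: 0.658
```

```bash
python3 - <<'E'
from h import *
s,im,W=shot('w11'); print(s['clock'],s['eef_pos'],tb(s['eef_pos']),s['tcp_rot'],s['contact_force'],s['opening'])
objs(W,'wrist',['shaker','bar'])
E
```

```text
22.75 [429.50669206 264.63390664  79.16522234] [-102.21422982   -1.3357004 ] [ 3.14001140e+00  1.57416400e-03 -1.75208532e-01] [ 0.33317597 -0.64940611 -2.63095666] 0.658451506320542
shaker 0.58 [194.0, 181.0, 335.0, 360.0] ztop 114.3 [[428.8, 264.1], [53.5, 53.6], 76.8]
bar 0.73 [51.0, 117.0, 464.0, 160.0] ztop 33.3 [[479.2, 258.4], [240.7, 24.4], 79.9]
```

View pics/w11.png

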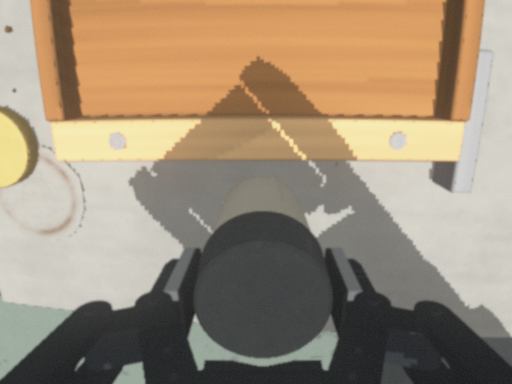

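move_arm([
  {"tx": 0,"ty": -0.25,"tz": 0.6,"rx": 0,"ry": 0,"rz": 0,"gripper": 0.1},
  {"tx": 0,"ty": 0,"tz": 0.4,"rx": 0,"ry": 0,"rz": 0,"gripper": 0.1},
  {"tx": 0,"ty": 0,"tz": 0.15,"rx": 0,"ry": 0,"rz": 0,"gripper": 0.1},
  {"tx": 0,"ty": 0,"tz": 0,"rx": 0,"ry": 0,"rz": 0,"gripper": 0.1},
  {"tx": 0,"ty": 0,"tz": 0,"rx": 0,"ry": 0,"rz": 0,"gripper": 0.1},
])

```text
clock: 23.4
eef_pos: [430.3, 268.0, 68.4]
tcp_rot: [3.142, 0.0, -0.175]
contact_force: [0.4, 0.7, -3.3]
opening: 0.66
```

move_arm([
  {"tx": 0.2,"ty": 0,"tz": 0.1,"rx": 0,"ry": 0,"rz": 0,"gripper": 0.1},
  {"tx": 0.3,"ty": 0,"tz": 0.05,"rx": 0,"ry": 0,"rz": 0,"gripper": 0.1},
  {"tx": 0.3,"ty": 0,"tz": 0,"rx": 0,"ry": 0,"rz": 0,"gripper": 0.1},
  {"tx": 0.1,"ty": 0,"tz": 0,"rx": 0,"ry": 0,"rz": 0,"gripper": 0.1},
  {"tx": 0,"ty": 0,"tz": 0,"rx": 0,"ry": 0,"rz": 0,"gripper": 0.1},
])

```text
clock: 23.9
eef_pos: [439.4, 266.4, 66.9]
tcp_rot: [-3.142, -0.0, -0.175]
contact_force: [-0.2, -0.4, -3.7]
opening: 0.666
```

move_arm([
  {"tx": 0.1,"ty": 0,"tz": 0,"rx": 0,"ry": 0,"rz": 0,"gripper": 0.1},
  {"tx": 0.1,"ty": 0,"tz": 0,"rx": 0,"ry": 0,"rz": 0,"gripper": 0.1},
  {"tx": 0,"ty": 0,"tz": 0,"rx": 0,"ry": 0,"rz": 0,"gripper": 0.1},
])

```text
clock: 24.2
eef_pos: [441.3, 266.1, 66.9]
tcp_rot: [-3.141, -0.0, -0.175]
contact_force: [0.1, -0.2, -3.5]
opening: 0.664
```

move_arm([
  {"tx": 0.08,"ty": 0,"tz": 0.05,"rx": 0,"ry": 0,"rz": 0,"gripper": 0.1},
  {"tx": 0.05,"ty": 0,"tz": 0,"rx": 0,"ry": 0,"rz": 0,"gripper": 0.1},
  {"tx": 0,"ty": 0,"tz": 0,"rx": 0,"ry": 0,"rz": 0,"gripper": 0.1},
])

```text
clock: 24.5
eef_pos: [442.3, 266.0, 66.6]
tcp_rot: [-3.141, 0.0, -0.175]
contact_force: [-2.8, 1.1, 4.7]
opening: 0.664
```

move_arm([
  {"tx": 0.05,"ty": 0,"tz": 0.05,"rx": 0,"ry": 0,"rz": 0,"gripper": 0.1},
  {"tx": 0,"ty": 0,"tz": 0,"rx": 0,"ry": 0,"rz": 0,"gripper": 0.1},
  {"tx": 0,"ty": 0,"tz": 0,"rx": 0,"ry": 0,"rz": 0,"gripper": 0.1},
])

```text
clock: 24.8
eef_pos: [442.7, 266.0, 66.6]
tcp_rot: [-3.141, 0.0, -0.175]
contact_force: [-5.1, 0.6, 11.6]
opening: 0.663
```

move_arm([
  {"tx": 0.05,"ty": 0,"tz": -0.05,"rx": 0,"ry": 0,"rz": 0,"gripper": 0.1},
  {"tx": 0.05,"ty": 0,"tz": 0,"rx": 0,"ry": 0,"rz": 0,"gripper": 0.1},
  {"tx": 0,"ty": 0,"tz": 0,"rx": 0,"ry": 0,"rz": 0,"gripper": 0.1},
  {"tx": 0,"ty": 0,"tz": 0,"rx": 0,"ry": 0,"rz": 0,"gripper": 0.1},
])

```text
clock: 25.2
eef_pos: [443.3, 265.7, 66.6]
tcp_rot: [3.141, 0.001, -0.175]
contact_force: [-6.9, 1.6, 7.4]
opening: 0.665
```

move_arm([
  {"tx": 0.1,"ty": 0,"tz": 0,"rx": 0,"ry": 0,"rz": 0,"gripper": 0.1},
  {"tx": 0,"ty": 0,"tz": 0,"rx": 0,"ry": 0,"rz": 0,"gripper": 0.1},
  {"tx": 0,"ty": 0,"tz": 0,"rx": 0,"ry": 0,"rz": 0,"gripper": 0.1},
])

```text
clock: 25.5
eef_pos: [443.7, 265.7, 66.7]
tcp_rot: [3.141, 0.002, -0.175]
contact_force: [-9.7, 2.4, 10.3]
opening: 0.665
```

```bash
python3 - <<'E'
from h import *
s,im,W=shot('w12'); print(s['clock'],s['eef_pos'],tb(s['eef_pos']),s['tcp_rot'],s['contact_force'],s['wrist_torque'])
objs(W,'wrist',['shaker','bar','board'])
save('w12.png',cv2.resize(im,(800,600)))
E
```

```text
25.5 [443.71805412 265.68433318  66.66790036] [-88.40117495   2.16654493] [ 3.14135013e+00  2.09877644e-03 -1.75080111e-01] [-9.71991492  2.41671867 10.27555256] [0.54014018 1.72524807 0.07145773]
shaker 0.64 [192.0, 189.0, 333.0, 363.0] ztop 101.9 [[443.2, 265.3], [54.2, 53.6], 87.5]
bar 0.84 [47.0, 141.0, 482.0, 190.0] ztop 33.3 [[479.3, 258.2], [239.5, 24.7], 79.9]
board 0.63 [21.0, 0.0, 512.0, 220.0] ztop 36.3 [[528.3, 249.6], [240.5, 75.4], 79.9]
```

View pics/w12.png

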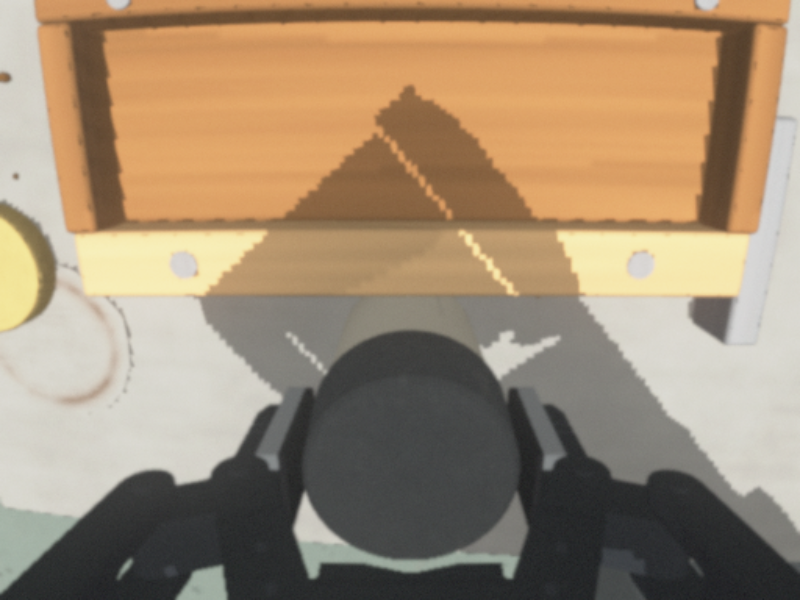

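move_arm([
  {"tx": -0.1,"ty": 0,"tz": -0.05,"rx": 0,"ry": 0,"rz": 0,"gripper": 0.1},
  {"tx": 0,"ty": 0,"tz": 0,"rx": 0,"ry": 0,"rz": 0,"gripper": 0.1},
  {"tx": 0,"ty": 0,"tz": 0,"rx": 0,"ry": 0,"rz": 0,"gripper": 0.4},
  {"tx": 0,"ty": 0,"tz": 0,"rx": 0,"ry": 0,"rz": 0,"gripper": 0.6},
  {"tx": 0,"ty": 0,"tz": 0,"rx": 0,"ry": 0,"rz": 0,"gripper": 0.8},
  {"tx": 0,"ty": 0,"tz": 0,"rx": 0,"ry": 0,"rz": 0,"gripper": 1},
  {"tx": 0,"ty": 0,"tz": -2,"rx": 0,"ry": 0,"rz": 0,"gripper": 1},
  {"tx": 0,"ty": 0,"tz": -4,"rx": 0,"ry": 0,"rz": 0,"gripper": 1},
  {"tx": 0,"ty": 0,"tz": -4.5,"rx": 0,"ry": 0,"rz": 0,"gripper": 1},
  {"tx": 1.5,"ty": 0,"tz": -4.5,"rx": 0,"ry": 0,"rz": 0,"gripper": 1},
  {"tx": 1.5,"ty": 0,"tz": -4.5,"rx": 0,"ry": 0,"rz": 0,"gripper": 1},
  {"tx": 0,"ty": 0,"tz": -3,"rx": 0,"ry": 0,"rz": 0,"gripper": 1},
])

```text
clock: 26.9
eef_pos: [475.7, 260.5, 295.7]
tcp_rot: [-3.139, -0.004, -0.175]
contact_force: [-0.0, 0.2, -0.0]
opening: 1.0
```

move_arm([
  {"tx": 0,"ty": 0,"tz": 0,"rx": 0,"ry": 0,"rz": 0,"gripper": 1},
  {"tx": 0,"ty": 0,"tz": 0,"rx": 0,"ry": 0,"rz": 0,"gripper": 1},
  {"tx": 0,"ty": 0,"tz": 0,"rx": 0,"ry": 0,"rz": 0,"gripper": 1},
])

```text
clock: 27.2
eef_pos: [472.7, 260.0, 290.5]
tcp_rot: [3.14, 0.002, -0.175]
contact_force: [-0.6, -0.8, -0.4]
opening: 1.001
```

```bash
python3 - <<'E'
from h import *
s,im,W=shot('w13'); print(s['clock'],s['eef_pos'],s['tcp_rot'],s['contact_force'])
objs(W,'wrist',['shaker','bar','board','lid','tally'])
P=W.reshape(-1,3); P=P[~np.isnan(P[:,0])]; b=tb(P)
k=(P[:,2]>97)&(P[:,2]<106)&(abs(b[:,0]+91)<40)&(abs(b[:,1])<45); Q=P[k]
print(np.linalg.lstsq(np.c_[b[k],np.ones(k.sum())],Q[:,2],rcond=None)[0], tb(Q.mean(0)))
im2,d2=r.grab_frame('scene'); Ws=cloud('scene',d2); objs(Ws,'scene',['shaker','bar','board'])
a=cv2.resize(im,(560,420)); b_=cv2.resize(im2[165:270,130:270],(560,420),interpolation=cv2.INTER_CUBIC)
save('fin.png',cv2.resize(np.hstack([a,b_])[:, :],(800,300)))
E
```

```text
27.2 [472.65992712 259.9750302  290.47203408] [ 3.14018704e+00  1.68041626e-03 -1.74675422e-01] [-0.62204016 -0.81586179 -0.42490581]
shaker 0.84 [234.0, 160.0, 290.0, 224.0] ztop 101.7 [[440.7, 266.6], [53.5, 54.0], 20.6]
bar 0.83 [166.0, 138.0, 364.0, 161.0] ztop 33.5 [[479.4, 258.3], [239.1, 24.7], 79.9]
bar 0.59 [105.0, 130.0, 147.0, 172.0] ztop 13.6 [[503.5, 434.2], [52.9, 53.4], 58.2]
board 0.9 [157.0, 70.0, 377.0, 174.0] ztop 36.8 [[530.3, 248.9], [241.0, 80.6], 79.4]
board 0.63 [162.0, 135.0, 362.0, 160.0] ztop 33.5 [[479.2, 258.3], [239.1, 25.5], 80.2]
board 0.63 [28.0, 65.0, 72.0, 117.0] ztop 27.3 [[607.8, 507.4], [18.0, 17.3], 55.9]
lid 0.67 [105.0, 130.0, 147.0, 176.0] ztop 13.6 [[503.3, 434.0], [52.4, 54.0], 71.2]
lid 0.66 [40.0, 180.0, 83.0, 216.0] ztop 13.6 [[455.6, 544.1], [54.4, 51.9], 87.3]
tally 0.85 [30.0, 67.0, 70.0, 115.0] ztop 27.3 [[607.8, 507.4], [18.0, 17.3], 55.9]
[-9.17606222e-03 -1.36354839e-03  9.96857262e+01] [-90.39359116   2.52118804]
shaker 0.92 [215.0, 194.0, 229.0, 234.0] ztop 98.9 [[439.8, 272.1], [52.4, 52.2], 36.4]
bar 0.95 [176.0, 201.0, 258.0, 232.0] ztop 31.2 [[477.5, 263.0], [237.7, 26.2], 80.1]
board 0.9 [177.0, 186.0, 265.0, 220.0] ztop 34.6 [[498.6, 259.0], [239.7, 148.6], 80.5]
```

View pics/fin.png

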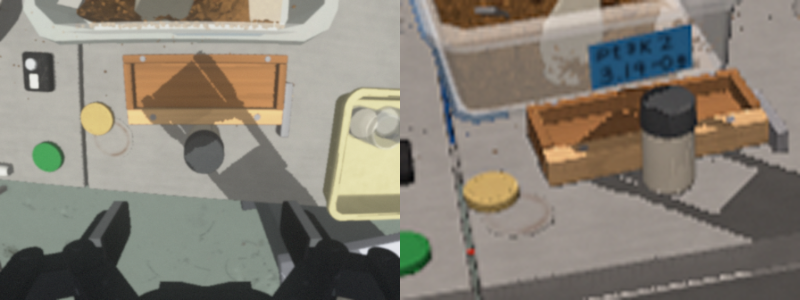

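```bash
python3 -c "
from rig import r
print(r.sign_off())"
```

```text
the job is handed in; nothing more can be done
None
```

I did the three steps in the order asked and handed the job in at about 27 s; no verdict was reported.

- **Lid:** it lies flat at about (503, 434) mm. Its near edge is roughly 30 mm past the left end of the board. The green look-alike and the yellow lids on the right were left alone.
- **Bar:** I gripped it lightly, slid it along the table and pressed it against the board and then the stop. Contact showed about 11 N at the board and about 22 N at the stop. The last picture has it parallel to the board, centred about 1 mm from the ideal place.
- **Shaker:** it stands upright, tilted less than 1°, about 1.5 mm from the middle of the bar. Its centre is 39.5 mm from the bar's centre line, against 39 mm for touching. It pressed on the bar before I let go, so any gap now should be 1 mm or less. I did not nudge it again to make sure.

The scene camera's readings differed from the wrist camera's by a few mm, up to about 5 mm sideways. I used the wrist camera's throughout. The tally counter looked undisturbed in the last picture. The arm came near neither nozzle, but I did not re-check them after lifting the shaker.

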